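Load the tube rack past the sprung gate of the reading track

TASK

Load the tube rack into the reading bay: with one fingertip press the long hinged plate beside the track down so that the gate blade sinks out of the lane, and while you hold it down push the rack along the lane with the other finger until it stands against the end stop. Hold the plate down until the whole rack is past the gate, so that the blade never presses on the rack, then let the plate up so that the gate closes behind it. Push only: do not pick up or tip the rack, and leave the timer, petri dish, specimen cup and microplate where they are.

Things in the scene. Friction and masses are not known exactly. Their poses are not given: they have to be found in the camera images.
- track: Rack loading track, 375 mm long, fixed on the worktop: a straight lane between metal guides. Origin on the worktop (z = 0) under the lane's middle line, at the gate. Own +y: along the lane, the way the rack goes in; +x: across it, away from the hinged plate. Lane floor (deck) at z = 36 mm, from the open mouth at y = -225 to the end stop; lane 58 mm wide (x = -29 to +29).
- deck_slot (a point): Point on the deck at the gate's slot, track frame (-20, -2, 36) mm. The slot in the deck spans x = -36 to -6, y = -9 to +5 mm. The near guide (x = -33 to -29) rises 5 mm above the deck, the far guide (x = 29 to 33) 22 mm. All fixed.
- stop_face (a point): Middle of the end stop's flat rigid face at deck height, track frame (0, 136, 36) mm; the stop rises 30 mm above the deck. A code reader, 108 mm tall over the worktop, stands beside the bay at x = 33 to 94, y = 70 to 130 mm (track frame).
- gate_hinge (a joint): Angle of the sprung press plate that carries the gate blade, rad: 0 closed (blade up), grows as the plate is pressed down, hard limit 0.42; blade fully below the deck from 0.28 on. Hinge line along track y, at track x = -100, z = 46 mm. Closed, the plate slopes up toward the lane by 0.32 rad; at 0.32 it is level. The spring pushes back about 3 N at 50 mm from the hinge to start with, 6 N fully down.
- plate_mid (a point): Middle of the press plate's top face, moves with it, 35 mm from the hinge line. Plate 3 mm thick, from track x = -92 to -34 and y = -210 to +25 mm: a fingertip may press and slide anywhere along its length. Level (0.32 rad), its top is 47.5 mm over the worktop, 11.5 mm over the deck. Hinge blocks at x = -110 to -98 are 52 mm tall.
- gate: The press plate with its steel stop blade. Origin on the hinge line. The blade, 4 mm thick (track y = -4 to 0), when closed stands in the lane from the near guide to x = -9 mm, up to 24 mm above the deck, and blocks the rack without giving way; the rest of the lane's width is never blocked, so a finger there may pass the gate and stays clear when it closes.
- rack: Tube rack with screw-cap tubes, 53 mm wide, 124 mm long, frame 62 mm high, caps up to 108 mm; loose, 0.08 to 0.17 kg. Origin under its middle, own y along its length. Stands in the lane ahead of the gate, lengthwise. Home, its middle is at track y = 74 mm. Ends are flat across the width at 26 to 30 and 56 to 60 mm above its underside (open between), with corner posts.
- timer: White bench timer, 68 x 68 x 20 mm, lying near the plate's far end beside the bay; bystander. Origin under its middle
- dish: Petri dish, 90 mm across, 15 mm high, behind the track; bystander. Origin under its middle
- cup: Specimen cup with screw lid, 72 mm across, 76 mm high, to the left; bystander. Origin under its middle
- plate: Clear 96-well microplate, 86 x 128 x 14 mm, on the worktop at the right; bystander. Origin under its middle

How it is judged (in metres and radians):
On the way, in this order (a step that is already met when the one before it is completed fails the run):
1. the gate is held open with the rack still ahead of it (value of joint gate_hinge above 0.27 rad and y of rack in the frame of track below -0.066 m), for 0.1 s.
2. the whole rack is past the gate while the gate is still held open (value of joint gate_hinge above 0.27 rad and y of rack in the frame of track above 0.0635 m), for 0.05 s.
At the end, for the whole second after the job is handed in: The rack stands upright on the deck in the bay, its leading end within 7 mm of the end stop, at rest, and the gate has closed behind it (joint under 0.04 rad) (y of rack in the frame of track between 0.067 and 0.077 m and x of rack in the frame of track between -0.006 and 0.006 m and z of rack in the frame of track between 0.033 and 0.04 m and angle between rack's own z axis and vertical below 0.05 rad and linear speed of rack below 0.01 m/s and value of joint gate_hinge below 0.04 rad); the robot touches nothing.
It fails at once if the gate blade presses on the rack (contact force between gate and rack above 2 N).
It fails at once if the rack is lifted off the deck (z of rack in the frame of track above 0.046 m).
It fails at once if the rack is tipped (angle between rack's own z axis and vertical above 0.2 rad).
It fails at once if a bystander is disturbed (distance of any of timer, dish, cup, plate from where it was at the start of the episode above 0.03 m).
It also fails if it takes over 38 s, if anything falls off the work surface, if the arm or the gripper's body presses on something with over 40 N, if the wrist force passes 120 N, or if a joint passes its speed limit or range.

ROBOT

A 6-joint arm with a two-finger parallel gripper is mounted at the origin on a cart in front of the work surface, level with it; the furniture and walls round the work are solid. World frame = base frame: x ahead of the robot, y to its left, z up, the work surface at z = 0. Lengths are in m, angles in degrees, forces in N, time in s.
With the tool pointing down it reaches from about 0.25 to 0.725 m from the base axis. Payload 9.7 kg.
Tool frame: the origin (TCP) lies on the centre line of the jaws, within the pads' length; the fingertips stand 22 mm ahead of it and the grasp point (between the pads) lies 3 mm ahead of it; z points along the fingers, y is the direction in which the jaws open and shut (so a half turn about z gives the same grasp; the last joint's range is limited). The gripper opens to 85 mm and grips with 20 to 120 N. Pads are 22 mm wide; open, the fingers measure 114 mm over their backs; the gripper's body (76 mm by 85 mm) begins 54 mm behind the grasp point. The pads swing forward as they close: fully open they stand 13 mm farther back than shut.
Start: joints at [66.692, 4.979, 10.078, 95.1, 0, 90], TCP at [0.218, 0.505, 0.253] pointing down, gripper open.
Joint ranges: [-179.16, 179.16], [-48.56, 103.87], [-65.8, 70.77], [-126.05, 130.52], [-82.76, 87.17], [-180, 180]. Speed limits (degrees/s): [127.2, 127.2, 147.25, 180, 180, 180].

INTERFACE

Orientations are given as [roll, pitch, yaw] about the fixed x, y, z axes, in that order (R = Rz(yaw) Ry(pitch) Rx(roll)).
In Python, from workcell import get_obs, camera, camera_params, job_done gives the robot as it stands.
- The arm moves only by the tool servo_tool, never from a script. Its argument "steps" is a list of rows, each an object of numbers: "x", "y", "z": the shift along the world's x, y, z in mm; "yaw": the turn about the world's z in degrees. A call has 1 to 12 rows; each row is the pose to reach, as a shift and turn from the pose measured when the call began; what a row does not reach only later rows make up. A row lasts 1/8 s, in which the tool goes at most 62.5 mm and 10.7 degrees, less where a joint would pass 70% of its speed; a pose out of reach is approached as far as the arm can. A call with a gripper value outside its range is refused whole. "grip" is the finger opening in mm, from 0 to 85.4, set as the call begins (left out, the last holds). The fingers move at their own pace and stop on an object; "grip_force" is the grip in N (left out, the last holds). Time passes only in rows, so rows that repeat a pose let the fingers close. It gives the time, the measured TCP pose, the force and the opening at its end, in the units of the state.
- get_obs(): the state, without advancing time (a new reading comes with each control period).
- camera(name): name is "side" or "top" or "wrist"; returns (picture, depth): 384x512x3 uint8, red, green, blue; 384x512 float32, m along the optical axis (not along the pixel's ray), 0 where there is no reading.
- camera_params(name): a dict with "intrinsics" (3x3 intrinsics, pixels), "D" ([k1, k2, p1, p2, k3] as OpenCV has them; the pictures are not rectified), "rvec" (rotation vector, rad) and "tvec" (3), from world to camera coordinates, as OpenCV has them; the wrist camera has in their place "hand_eye" (4x4, takes a point from camera to tool coordinates, whose origin is the TCP and whose axes are the flange's). Camera axes: x right, y down, z forward; pixel columns grow to the right and rows downward; lengths in m; the calibration is good to about 2 mm. A picture is of the moment at which its call begins: read the wrist's pose just before it. camera_params takes no time and is no camera call.
- job_done(): hands the job in, once; it reports no verdict.
The state is a dict: "time": time; "q": joint angles; "qd": joint speeds; "joint_efforts": joint torques, N m; "ee_pos": TCP position; "tcp_rot": TCP orientation; "wrist_force": force on the tool from outside, world axes, zero at the start; "torque": the same for the moment, N m; "opening": finger opening in m.
Only numpy, scipy, OpenCV 4.12 (cv2) and the standard library are available. Lean on these libraries where they do the work, as an engineer would, in place of code of your own. Each camera call takes 0.05 s, during which the arm holds its last target.

## Working session

There is one attempt and no reset: what is moved stays moved. The work goes in short steps, Python scripts to look and compute and a tool call to move; the robot and the scene stay as the last step left them, time stands still between calls to the robot, and variables do not carry over. Pictures are saved under pics/ and viewed, and the job is handed in when it is done.

Besides the shell and the picture viewer there is one more tool, called after "Emit:" as name([rows], argument=value, ...), one row to a line, values as JSON. servo_tool: Moves the arm, as the interface text tells. Its arguments: {"type":"object","properties":{"steps":{"type":"array"},"grip":{"type":"number"},"grip_force":{"type":"number"}},"required":["steps"]}

```bash
mkdir -p pics; python3 - <<'E'
from workcell import *
import cv2,numpy as np
o=get_obs();print(o)
for n in("top","side"):
    p,d=camera(n);cv2.imwrite(f"pics/{n}0.png",p[:,:,::-1]);np.savez(f"{n}0.npz",p=p,d=d)
    c=camera_params(n);print(n,c)
E
```

```text
{'time': 0.0, 'q': array([ 6.66937771e+01,  5.01177363e+00,  1.00331635e+01,  9.50975480e+01,
       -1.50784021e-03,  9.00022581e+01]), 'qd': array([ 0.02705922,  0.06313899,  0.01253801, -0.09273694, -0.08230937,
        0.02089452]), 'joint_efforts': array([-2.44154013e-03, -5.20398724e+01,  4.64800286e+01,  1.64280779e-02,
       -1.34488441e-04, -1.10992593e-05]), 'ee_pos': array([0.21753524, 0.5049427 , 0.25256501]), 'tcp_rot': array([-1.79923842e+02,  1.51084037e-03,  1.56691521e+02]), 'wrist_force': array([-0.44833201,  0.11195501,  0.38943734]), 'torque': array([ 0.06102105,  0.00557828, -0.02578635]), 'opening': 0.08509629968504549}
top {'intrinsics': array([[375.11016052,   0.        , 258.70009663],
       [  0.        , 375.11016052, 196.02981314],
       [  0.        ,   0.        ,   1.        ]]), 'D': array([-0.00956505,  0.        ,  0.        ,  0.        ,  0.        ]), 'rvec': array([ 2.17537588, -2.12761455,  0.16570706]), 'tvec': array([-0.00744148,  0.54674835,  1.24456494])}
side {'intrinsics': array([[406.93109095,   0.        , 250.50008221],
       [  0.        , 406.93109095, 192.32690967],
       [  0.        ,   0.        ,   1.        ]]), 'D': array([-0.06223702,  0.        ,  0.        ,  0.        ,  0.        ]), 'rvec': array([ 2.29661038, -0.79144582,  0.32929617]), 'tvec': array([-0.41699691,  0.27883978,  1.21421875])}
```

View pics/top0.png

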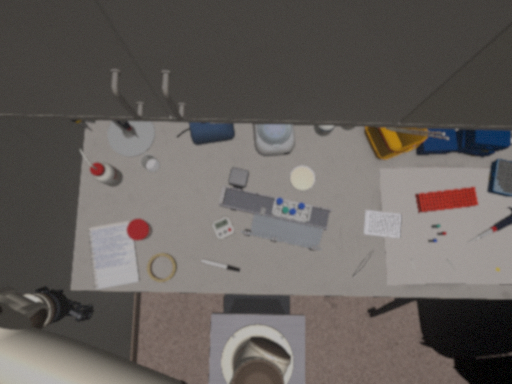

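View pics/side0.png

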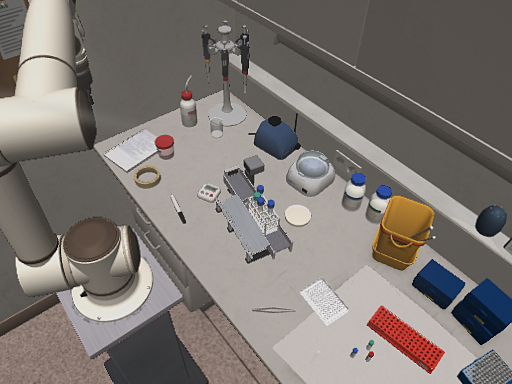

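```bash
cat > h.py <<'E'
import numpy as np,cv2
from workcell import *
def cloud(n,d,c=None):
    c=c or camera_params(n)
    v,u=np.nonzero(d>0); z=d[v,u].astype(float)
    un=cv2.undistortPoints(np.c_[u,v].astype(float)[:,None],c["intrinsics"],c["D"])[:,0]
    P=np.c_[un*z[:,None],z]
    return u,v,P
def toworld(n,P):
    c=camera_params(n);R=cv2.Rodrigues(c["rvec"])[0];return (P-c["tvec"].ravel())@R
E
python3 - <<'E'
from h import *
for n,box in(("top",(200,150,340,260)),("side",(180,140,310,270))):
    f=np.load(n+"0.npz");p=f["p"];x0,y0,x1,y1=box
    im=cv2.resize(p[y0:y1,x0:x1],None,fx=5,fy=5,interpolation=cv2.INTER_CUBIC)
    cv2.imwrite(f"pics/{n}0c.png",im[:,:,::-1])
    u,v,P=cloud(n,f["d"]);W=toworld(n,P)
    m=(u>x0)&(u<x1)&(v>y0)&(v<y1)
    W=W[m];print(n,W.min(0),W.max(0))
    # ortho height map
    H=np.zeros((300,300));
    ix=((0.65-W[:,0])/0.002).astype(int);iy=((0.3-W[:,1])/0.002).astype(int)
    ok=(ix>=0)&(ix<300)&(iy>=0)&(iy<300)
    np.maximum.at(H,(ix[ok],iy[ok]),W[ok,2])
    print(np.histogram(W[:,2],bins=np.arange(-.02,.13,.01)))
    im=cv2.applyColorMap(np.clip(H*2000,0,255).astype(np.uint8),cv2.COLORMAP_JET)
    cv2.imwrite(f"pics/{n}h.png",cv2.resize(im,None,fx=2,fy=2,interpolation=cv2.INTER_NEAREST))
E
```

```text
top [ 0.32914963 -0.28225925 -0.00959005] [0.72303471 0.21468008 0.14972893]
(array([   0, 4608, 5248,  794,  169, 1218,  537,  890,  776,   37,   13,
        301,  287,   45]), array([-0.02, -0.01,  0.  ,  0.01,  0.02,  0.03,  0.04,  0.05,  0.06,
        0.07,  0.08,  0.09,  0.1 ,  0.11,  0.12]))
side [ 0.21390373 -0.32354139 -0.39263047] [0.88940971 0.43644775 0.14828573]
(array([  12, 5510, 4922,  897,  289, 1092,  677, 1018,  901,  123,  109,
        363,  311,  118]), array([-0.02, -0.01,  0.  ,  0.01,  0.02,  0.03,  0.04,  0.05,  0.06,
        0.07,  0.08,  0.09,  0.1 ,  0.11,  0.12]))
```

View pics/top0c.png

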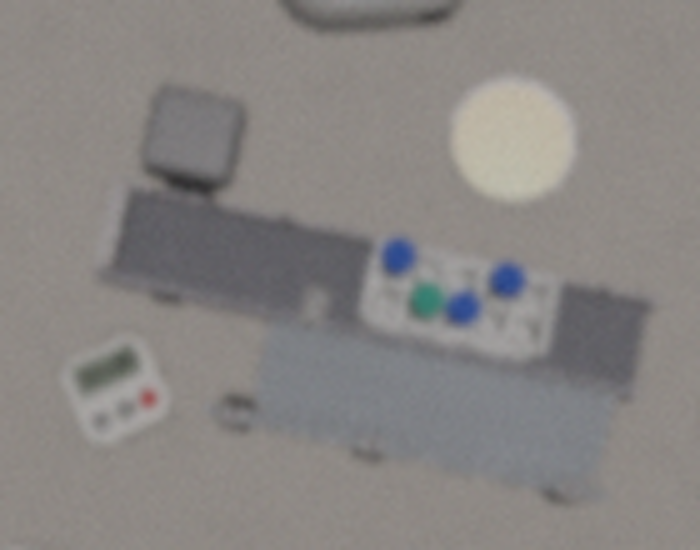

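View pics/side0c.png

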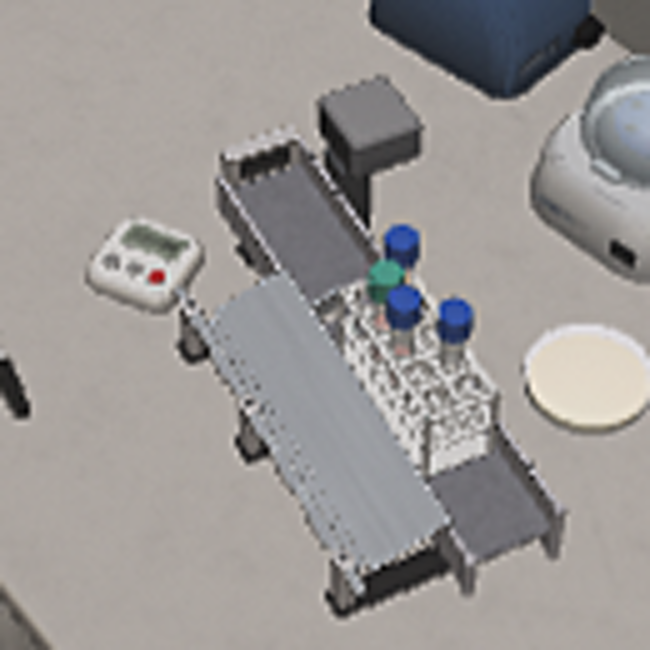

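View pics/toph.png

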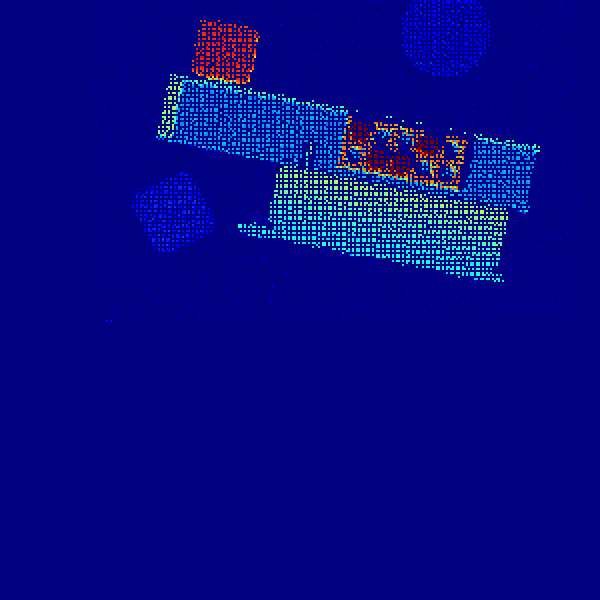

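View pics/sideh.png

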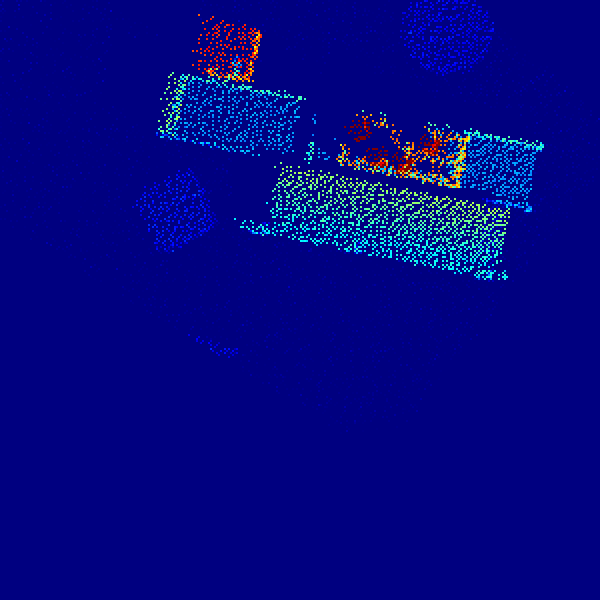

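```bash
cat >> h.py <<'E'
from scipy.optimize import differential_evolution,minimize
def w2t(W,p):
    c,s=np.cos(p[2]),np.sin(p[2]);d=W[:,:2]-p[:2]
    return np.c_[c*d[:,0]+s*d[:,1],-s*d[:,0]+c*d[:,1],W[:,2]]
def model(x,y):
    z=np.zeros_like(x)
    inr=lambda a,b,c,d:(x>a)&(x<b)&(y>c)&(y<d)
    z[inr(-33,-29,-225,136)]=41;z[inr(29,33,-225,136)]=58;z[inr(-29,29,-225,136)]=36
    z[inr(-33,33,136,141)]=66;z[inr(33,94,70,130)]=108
    k=inr(-100+8*.95,-100+66*.95,-210,25);z[k]=47.5+(x[k]+100)*np.tan(.32)
    return z
def fit(W,p0):
    def cost(p):
        T=w2t(W,[p[0],p[1],p[2]])*1000
        lane=(abs(T[:,0])<29)&(T[:,1]>-150)&(T[:,1]<5)
        e=np.minimum(abs(model(T[:,0],T[:,1])-T[:,2]),15);e[lane]=0
        return e.mean()
    r=differential_evolution(cost,[(p0[0]-.02,p0[0]+.02),(p0[1]-.02,p0[1]+.02),(p0[2]-.06,p0[2]+.06)],seed=0,tol=1e-8,maxiter=80)
    return r.x,r.fun
E
python3 - <<'E'
from h import *
for n in("top","side"):
    f=np.load(n+"0.npz");u,v,P=cloud(n,f["d"]);W=toworld(n,P)
    m=(W[:,0]>.35)&(W[:,0]<.65)&(W[:,1]>-.26)&(W[:,1]<.16)&(W[:,2]>-.03)&(W[:,2]<.16)
    W=W[m]
    g=(abs(W[:,2])<.015);print("table z",np.median(W[g,2]))
    p,fun=fit(W,(.54,.0,-.196));print(n,p[:2],np.degrees(p[2]),fun)
    T=w2t(W,p)*1000
    r=(abs(T[:,0])<35)&(T[:,1]>-180)&(T[:,1]<60)&(T[:,2]>92)&(T[:,2]<104)
    r=(abs(T[:,0])<40)&(T[:,1]>-220)&(T[:,1]<60)&(T[:,2]>70)&(T[:,2]<104)&(T[:,0]<28.5+0*T[:,0])
    print("rack y",np.percentile(T[r,1],[0,1,3,50,97,99,100]),"x",np.percentile(T[r,0],[0,1,3,50,97,99,100]))
    for nm,a in(("timer",(-150,-60,30,140)),("dish",(40,180,-150,0))):
        k=(T[:,0]>a[0])&(T[:,0]<a[1])&(T[:,1]>a[2])&(T[:,1]<a[3])&(T[:,2]>7)&(T[:,2]<30)
        print(nm,T[k].min(0),T[k].max(0))
E
```

```text
table z 0.0003673141810018186
top [ 0.52       -0.01039737] -12.83844899349136 4.129677563021228
rack y [-209.60799878 -155.80419832 -154.55408968  -99.09108408  -35.50325149
  -34.57728821  -33.87167011] x [-37.34007522 -28.83678803 -27.85055733  -4.74851424  23.07047864
  23.99758954  25.0690493 ]
timer [-149.79343723   30.71092124    7.05335566] [-69.15821862 139.96070986  26.48304007]
dish [  80.60783573 -149.90853365    8.10574209] [161.39281368 -29.04861495  23.46830553]
table z 9.968710584987156e-05
side [ 0.52       -0.01301185] -11.807619016300274 4.664366902188932
rack y [-193.52890711 -154.81041697 -153.67104787 -114.71171474  -34.0604197
  -31.54008854  -29.52567453] x [-39.82900503 -28.02550574 -27.21996981  -7.09138281  24.15710633
  25.1225658   26.76681037]
timer [-147.93084222   30.34735949    7.03925749] [-64.62609424 139.99902622  29.21488978]
dish [  81.11024597 -149.86396145    7.12279273] [159.9440431  -63.75551834  22.64243527]
```

Bound hit at x; widen it.

```bash
python3 - <<'E'
from h import *
for n in("top","side"):
    f=np.load(n+"0.npz");u,v,P=cloud(n,f["d"]);W=toworld(n,P)
    m=(W[:,0]>.35)&(W[:,0]<.65)&(W[:,1]>-.26)&(W[:,1]<.16)&(W[:,2]>-.03)&(W[:,2]<.16)
    W=W[m]
    p,fun=fit(W,(.515,-.01,-.2));print(n,p[:2],np.degrees(p[2]),fun)
    T=w2t(W,p)*1000
    r=(abs(T[:,0])<28.5)&(T[:,1]>-190)&(T[:,1]<60)&(T[:,2]>85)&(T[:,2]<104)
    print("rack y",np.percentile(T[r,1],[0,1,3,97,99,100]),"x",np.percentile(T[r,0],[0,1,3,97,99,100]))
    k=(T[:,1]<100)&(T[:,1]>20)&(abs(T[:,0])<80)&(T[:,2]>28)&(T[:,2]<40);print("deck x",np.percentile(T[k,0],[1,50,99]),np.median(T[k,2]))
    k=(T[:,0]<-38)&(T[:,0]>-93)&(T[:,2]>43)&(T[:,2]<75);print("plate y",np.percentile(T[k,1],[1,2,98,99]))
    k=(abs(T[:,0])<25)&(T[:,1]>100)&(T[:,2]>58);print("stop y",np.percentile(T[k,1],[2,50,98]),T[k,2].max())
    k=(T[:,0]>35)&(T[:,2]>100)&(T[:,1]>0);print("reader",np.percentile(T[k,0],[2,98]),np.percentile(T[k,1],[2,98]))
E
```

```text
top [ 0.51524972 -0.01070223] -11.208219356477061 3.7999285903702464
rack y [-154.6926857  -154.28491549 -153.10216483  -34.1608571   -33.16036808
  -32.47588572] x [-26.53960215 -26.27619659 -25.66510625  24.80631092  25.68206312
  26.34448662]
deck x [-33.05865022  -0.15576394  28.9487379 ] 35.98865223470928
plate y [-207.17939652 -204.63573994   20.15730743   22.43406621]
stop y [136.02257539 142.64443117 149.72487931] 72.01856620800656
reader [38.55122978 91.55794084] [ 71.29814227 127.92644865]
side [ 0.51738171 -0.01568303] -11.154776542212955 4.582246782283588
rack y [-153.78351678 -151.14118147 -149.68653909  -31.20376358  -28.884139
  -26.41079073] x [-27.68990213 -26.81504078 -26.09710364  24.70206446  25.96592302
  28.2111861 ]
deck x [-33.62150002   1.68252237  54.29521219] 36.01246648967345
plate y [-203.94403125 -202.0711512    24.23069301   25.94227148]
stop y [137.48505073 144.27632594 155.7847254 ] 70.82469796189261
reader [38.10800101 90.58453493] [ 73.63129409 131.54529572]
```

```bash
python3 - <<'E'
from h import *
p=(.5155,-.011,np.radians(-11.2))
for n in("top","side"):
    f=np.load(n+"0.npz");u,v,P=cloud(n,f["d"]);W=toworld(n,P)
    T=w2t(W,p)*1000;col=f["p"][v,u].astype(int)
    k=(abs(T[:,0])<40)&(T[:,1]>-200)&(T[:,1]<0)&(T[:,2]>115)&(T[:,2]<160)
    Q=T[k];
    from scipy.cluster.hierarchy import fcluster,linkage
    l=fcluster(linkage(Q[:,:2]),7,'distance')
    for i in set(l):
        q=Q[l==i]
        if len(q)>4:print(n,len(q),q.min(0).round(),q.max(0).round(),q.mean(0).round())
    print(W[np.abs(T[:,2]-180)<80][:0])
E
```

```text
top 44 [   1. -127.  129.] [  20. -106.  149.] [  11. -116.  142.]
top 87 [ -23. -103.  124.] [ -2. -60. 148.] [-13. -81. 142.]
top 42 [  1. -56. 123.] [ 21. -36. 150.] [ 11. -47. 142.]
[]
side 56 [   3. -128.  116.] [  23. -108.  148.] [  12. -121.  137.]
side 107 [ -20. -105.  117.] [  3. -58. 148.] [-12. -86. 138.]
side 53 [  3. -58. 116.] [ 23. -33. 147.] [ 13. -50. 138.]
[]
```

```bash
python3 - <<'E'
from h import *
c=camera_params("wrist");print(c)
o=get_obs();print(o["ee_pos"],o["tcp_rot"])
p,d=camera("wrist");cv2.imwrite("pics/w0.png",p[:,:,::-1]);print(get_obs()["time"])
f=d[(d>0)&(d<.2)];print(len(f), f.min() if len(f) else 0)
np.savez("w0.npz",p=p,d=d)
E
```

```text
{'intrinsics': array([[284.75683196,   0.        , 252.71414117],
       [  0.        , 284.75683196, 192.31158359],
       [  0.        ,   0.        ,   1.        ]]), 'D': array([-0.05420163,  0.        ,  0.        ,  0.        ,  0.        ]), 'hand_eye': array([[-4.02674373e-04, -9.63832564e-01, -2.66508213e-01,
         6.65372329e-02],
       [ 9.99999782e-01, -2.48459133e-04, -6.12368680e-04,
        -7.00992267e-04],
       [ 5.24004475e-04, -2.66508401e-01,  9.63832453e-01,
        -1.19698743e-01],
       [ 0.00000000e+00,  0.00000000e+00,  0.00000000e+00,
         1.00000000e+00]])}
[0.21755528 0.50497907 0.25264976] [-1.79934880e+02 -3.63443007e-03  1.56691211e+02]
0.15
59729 0.05007332
```

View pics/w0.png

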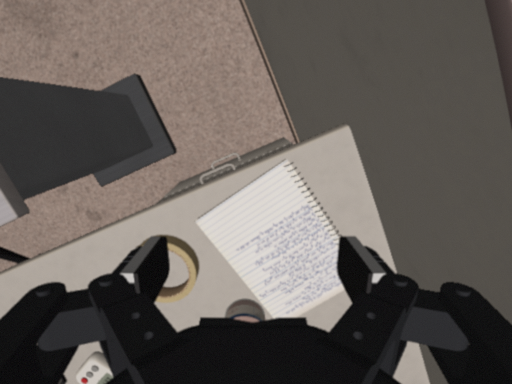

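```bash
python3 - <<'E'
from h import *
c=camera_params("wrist");f=np.load("w0.npz")
u,v,P=cloud("wrist",f["d"],c);H=c["hand_eye"];T=(P@H[:3,:3].T+H[:3,3])*1000
k=(f["d"][v,u]<.2);Q=T[k];print(Q.min(0),Q.max(0))
for z0 in range(-90,30,6):
    q=Q[(Q[:,2]>=z0)&(Q[:,2]<z0+6)]
    if len(q):
        a=q[q[:,1]>0];b=q[q[:,1]<0]
        print(z0,len(q),"x",q[:,0].min().round(),q[:,0].max().round(),"y+",(a[:,1].min().round(),a[:,1].max().round()) if len(a) else 0,"y-",(b[:,1].min().round(),b[:,1].max().round()) if len(b) else 0)
E
```

```text
[-54.65112061 -75.25104649 -80.67174701] [148.432612   191.25952024 110.12561122]
-84 1230 x 17.0 21.0 y+ (np.float64(6.0), np.float64(21.0)) y- (np.float64(-23.0), np.float64(-8.0))
-78 4200 x 7.0 21.0 y+ (np.float64(0.0), np.float64(59.0)) y- (np.float64(-60.0), np.float64(-0.0))
-72 6109 x 0.0 20.0 y+ (np.float64(0.0), np.float64(63.0)) y- (np.float64(-64.0), np.float64(-0.0))
-66 6937 x -7.0 18.0 y+ (np.float64(0.0), np.float64(69.0)) y- (np.float64(-69.0), np.float64(-0.0))
-60 6806 x -13.0 18.0 y+ (np.float64(0.0), np.float64(73.0)) y- (np.float64(-74.0), np.float64(-0.0))
-54 4191 x -14.0 17.0 y+ (np.float64(0.0), np.float64(73.0)) y- (np.float64(-75.0), np.float64(-0.0))
-48 6535 x -14.0 16.0 y+ (np.float64(31.0), np.float64(74.0)) y- (np.float64(-75.0), np.float64(-33.0))
-42 2562 x -13.0 14.0 y+ (np.float64(37.0), np.float64(74.0)) y- (np.float64(-74.0), np.float64(-38.0))
-36 709 x 5.0 13.0 y+ (np.float64(42.0), np.float64(69.0)) y- (np.float64(-72.0), np.float64(-43.0))
-30 732 x 0.0 11.0 y+ (np.float64(41.0), np.float64(51.0)) y- (np.float64(-53.0), np.float64(-43.0))
-24 731 x -8.0 11.0 y+ (np.float64(41.0), np.float64(56.0)) y- (np.float64(-57.0), np.float64(-43.0))
-18 843 x -12.0 11.0 y+ (np.float64(41.0), np.float64(56.0)) y- (np.float64(-57.0), np.float64(-43.0))
-12 757 x -12.0 11.0 y+ (np.float64(41.0), np.float64(56.0)) y- (np.float64(-58.0), np.float64(-43.0))
-6 831 x -12.0 112.0 y+ (np.float64(41.0), np.float64(103.0)) y- (np.float64(-57.0), np.float64(-43.0))
0 1354 x -13.0 114.0 y+ (np.float64(41.0), np.float64(113.0)) y- (np.float64(-57.0), np.float64(-43.0))
6 864 x -11.0 115.0 y+ (np.float64(41.0), np.float64(120.0)) y- (np.float64(-47.0), np.float64(-43.0))
```

```bash
python3 - <<'E'
from h import *
c=camera_params("wrist");f=np.load("w0.npz")
u,v,P=cloud("wrist",f["d"],c);H=c["hand_eye"];T=(P@H[:3,:3].T+H[:3,3])*1000
k=(f["d"][v,u]<.2);Q=T[k]
s=Q[(abs(Q[:,0])<20)&(Q[:,2]<20)&(abs(Q[:,1])>36)]
print("tip zmax",s[:,2].max())
for z0 in range(-60,12,3):
    q=s[(s[:,2]>=z0)&(s[:,2]<z0+3)]
    if len(q):print(z0,"x",q[:,0].min().round(1),q[:,0].max().round(1),"|y|",abs(q[:,1]).min().round(1),abs(q[:,1]).max().round(1))
for y0 in range(40,80,3):
    q=s[(abs(s[:,1])>=y0)&(abs(s[:,1])<y0+3)]
    if len(q):print("y",y0,"z",q[:,2].min().round(1),q[:,2].max().round(1))
b=Q[(abs(Q[:,1])<36)&(Q[:,2]<20)]
for z0 in range(-84,-40,4):
    q=b[(b[:,2]>=z0)&(b[:,2]<z0+4)]
    if len(q):print("body",z0,q[:,0].min().round(1),q[:,0].max().round(1))
E
```

```text
tip zmax 10.67787386462432
-60 x -10.2 17.6 |y| 36.0 71.7
-57 x -13.4 17.1 |y| 36.0 73.7
-54 x -14.0 17.0 |y| 36.0 74.1
-51 x -13.5 16.3 |y| 36.0 74.6
-48 x -13.5 13.5 |y| 40.9 74.9
-45 x -13.2 13.9 |y| 37.3 75.3
-42 x -13.1 13.8 |y| 36.8 74.5
-39 x 5.3 13.8 |y| 38.9 74.3
-36 x 5.3 13.4 |y| 41.5 72.2
-33 x 5.2 12.8 |y| 43.5 64.2
-30 x 1.2 11.5 |y| 41.4 53.3
-27 x 0.1 11.1 |y| 41.4 50.5
-24 x -2.9 10.8 |y| 41.5 56.7
-21 x -8.0 10.9 |y| 41.5 56.7
-18 x -11.4 11.0 |y| 41.4 57.2
-15 x -12.0 10.9 |y| 41.2 57.0
-12 x -12.5 11.1 |y| 41.4 57.5
-9 x -11.8 11.1 |y| 41.3 57.1
-6 x -11.9 11.3 |y| 41.3 56.7
-3 x -12.3 10.9 |y| 41.3 56.5
0 x -12.6 11.2 |y| 41.2 56.8
3 x -11.5 10.8 |y| 41.3 50.5
6 x -11.2 9.9 |y| 41.4 46.5
9 x -11.1 6.4 |y| 41.9 43.8
y 40 z -57.9 10.7
y 43 z -54.2 10.2
y 46 z -50.6 6.1
y 49 z -47.0 5.5
y 52 z -44.5 2.9
y 55 z -75.3 2.2
y 58 z -73.7 -31.4
y 61 z -69.5 -31.7
y 64 z -66.0 -33.0
y 67 z -62.4 -33.8
y 70 z -59.1 -35.3
y 73 z -55.7 -37.2
body -84 18.9 20.4
body -80 14.0 20.8
body -76 8.9 20.7
body -72 6.6 19.9
body -68 8.1 18.1
body -64 8.5 17.8
body -60 -3.3 17.5
body -56 7.8 17.5
body -52 7.9 17.1
body -48 14.8 16.2
```

Emit:
servo_tool([
  {"x": 10,"y": -40,"z": 0,"yaw": -10},
  {"x": 25,"y": -90,"z": 0,"yaw": -20},
  {"x": 45,"y": -140,"z": 0,"yaw": -30},
  {"x": 65,"y": -190,"z": 0,"yaw": -40},
  {"x": 85,"y": -240,"z": 0,"yaw": -50},
  {"x": 105,"y": -295,"z": 0,"yaw": -60},
  {"x": 125,"y": -350,"z": 0,"yaw": -70},
  {"x": 145,"y": -405,"z": 0,"yaw": -80},
  {"x": 165,"y": -460,"z": 0,"yaw": -90},
  {"x": 185,"y": -515,"z": 0,"yaw": -100},
  {"x": 200,"y": -560,"z": 0,"yaw": -110},
  {"x": 210,"y": -590,"z": 0,"yaw": -120},
], grip=42, grip_force=20)

```text
time: 1.65
ee_pos: [0.4277, -0.0871, 0.2524]
tcp_rot: [-179.9, 0.0, 36.3]
wrist_force: [-0.3, 0.3, -0.7]
opening: 0.0416
```

Emit:
servo_tool([
  {"x": 2,"y": -10,"z": 0,"yaw": -10.6},
  {"x": 5,"y": -20,"z": 0,"yaw": -21.2},
  {"x": 8,"y": -30,"z": 0,"yaw": -31.8},
  {"x": 10,"y": -40,"z": 0,"yaw": -42.4},
  {"x": 13,"y": -50,"z": 0,"yaw": -53},
  {"x": 16,"y": -60,"z": 0,"yaw": -63.6},
  {"x": 18,"y": -70,"z": 0,"yaw": -74.2},
  {"x": 21,"y": -80,"z": 0,"yaw": -84.8},
  {"x": 24,"y": -90,"z": 0,"yaw": -95.4},
  {"x": 27,"y": -99,"z": 0,"yaw": -106},
  {"x": 27,"y": -99,"z": 0,"yaw": -116.7},
  {"x": 27,"y": -99,"z": 0,"yaw": -127.4},
])

```text
time: 3.15
ee_pos: [0.3225, -0.308, 0.252]
tcp_rot: [-168.5, 2.2, -50.4]
wrist_force: [-0.2, -1.2, -0.1]
opening: 0.0421
```

```bash
cat >> h.py <<'E'
from scipy.spatial.transform import Rotation
def wristcloud(d,o):
    c=camera_params("wrist");u,v,P=cloud("wrist",d,c);H=c["hand_eye"];T=P@H[:3,:3].T+H[:3,3]
    R=Rotation.from_euler("xyz",o["tcp_rot"],degrees=True)
    return u,v,T*1000,R.apply(T)+o["ee_pos"]
E
python3 - <<'E'
from h import *
o=get_obs();p,d=camera("wrist");np.savez("w1.npz",p=p,d=d,e=o["ee_pos"],r=o["tcp_rot"])
cv2.imwrite("pics/w1.png",p[:,:,::-1]);print(o["time"],o["ee_pos"],o["tcp_rot"],o["q"],o["opening"])
u,v,Tt,W=wristcloud(d,o)
s=Tt[(abs(Tt[:,0])<20)&(Tt[:,2]<30)&(abs(Tt[:,1])<60)]
k=s[(s[:,2]>-5)];print("tip",k[:,2].max(),abs(k[:,1]).min(),abs(k[:,1]).max())
far=Tt[:,2]>40
W2=W[far];m=(W2[:,0]>.35)&(W2[:,0]<.65)&(W2[:,1]>-.26)&(W2[:,1]<.16)&(W2[:,2]>-.03)&(W2[:,2]<.16)
pp,fun=fit(W2[m],(.515,-.01,-.2));print(pp[:2],np.degrees(pp[2]),fun)
for q in (pp,(.5155,-.011,np.radians(-11.2))):
    T=w2t(W2,q)*1000
    k=(abs(T[:,0])<26)&(T[:,1]>-215)&(T[:,1]<-40)&(T[:,2]>70)&(T[:,2]<104);print("rack y",np.percentile(T[k,1],[0,1,3,97,100]),"x",np.percentile(T[k,0],[0,1,99,100]))
    k=(T[:,0]<-38)&(T[:,0]>-93)&(T[:,2]>46)&(T[:,2]<75);print("plate",np.percentile(T[k,1],[1,99]),np.percentile(T[k,0],[1,99]))
    k=(abs(T[:,0])<30)&(T[:,1]>-220)&(T[:,1]<-165)&(T[:,2]>30)&(T[:,2]<40);print("deck",np.percentile(T[k,0],[1,99]),np.percentile(T[k,1],[1,99]),np.median(T[k,2]))
E
```

```text
3.15 [ 0.32254485 -0.30797308  0.25199784] [-168.52062979    2.21015521  -50.35880223] [-50.41494869  -7.6332435   -3.05904182  96.79574933  11.47719935
 179.94275055] 0.0421462323516692
tip 21.356825513723948 20.22896746640671 35.29659450000364
[ 0.51697797 -0.01708924] -11.315973356611622 3.6843776158067123
rack y [-150.48324481 -149.87366459 -149.43703319  -47.90597128  -40.04363355] x [-25.98177254 -25.73653622  25.42377109  25.96717814]
plate [-203.26611746   26.95127733] [-92.36419861 -38.53824738]
deck [-28.39233765  28.90115324] [-219.32069062 -165.92025873] 35.03201158398078
rack y [-156.19615295 -155.56711434 -155.1168895   -52.41683247  -40.06304429] x [-24.34736528 -23.93824951  25.43748242  25.99397627]
plate [-208.68987016   21.03464361] [-92.36944194 -38.49724643]
deck [-27.97014975  29.30345832] [-219.44480121 -165.94382628] 35.04104181694459
```

View pics/w1.png

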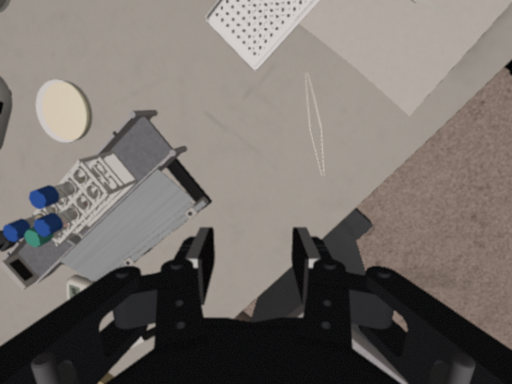

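Emit:
servo_tool([
  {"x": 10,"y": 10,"z": 0,"yaw": 10},
  {"x": 20,"y": 20,"z": 0,"yaw": 20},
  {"x": 30,"y": 30,"z": 0,"yaw": 30},
])

```text
time: 3.58
ee_pos: [0.3506, -0.2786, 0.2519]
tcp_rot: [-168.5, 2.3, -20.3]
wrist_force: [-0.5, -0.6, 0.5]
opening: 0.0422
```

```bash
python3 - <<'E'
from h import *
o=get_obs();print(o["q"],o["tcp_rot"],Rotation.from_euler("xyz",o["tcp_rot"],degrees=True).as_matrix()[:,2])
E
```

```text
[-44.0897432   -2.97906268   1.13269852 100.86104101   9.59337598
 155.90569268] [-168.50887284    2.27649712  -20.33336405] [ 0.03272386  0.20032835 -0.97918216]
```

```bash
cat > g.py <<'E'
from h import *
p=np.array([.516,-.0115]);yw=np.radians(-11.2)
def pts(rot):
    R=Rotation.from_euler("xyz",rot,degrees=True).as_matrix()
    L={"press_tip":(0,22,21.4),"press_in_r":(11,22,21.4),"press_in_f":(-11,22,21.4),"press_out":(0,36,12),
       "push_tip":(0,-22,21.4),"push_out":(0,-36,12),"push_f_in_lo":(-11,-21,19),"push_f_out_lo":(-11,-36,12),"push_f_in_hi":(-11,-21,-15),"push_f_out_hi":(-11,-36,-15),
       "elbow_lo":(-13.5,-38,-21),"elbow_out":(-13.5,-54,-26),"body_f_push":(-38,-42,-51),"body_f_mid":(-38,0,-51),"body_f_press":(-38,42,-51),"p_elbow":(0,54,-26)}
    c,s=np.cos(-yw),np.sin(-yw);Z=np.array([[c,-s,0],[s,c,0],[0,0,1]])
    return {k:Z@R@np.array(v,float) for k,v in L.items()}
E
python3 - <<'E'
from g import *
d=pts((-168.5,2.28,-91.2))
for k,v in d.items():print(k,v.round(1))
E
```

```text
press_tip [-17.2  -2.  -25.3]
press_in_r [-15.3 -12.8 -25.8]
press_in_f [-19.1   8.8 -24.9]
press_out [-32.5  -5.  -18.9]
push_tip [ 25.3   5.1 -16.6]
push_out [37.1  6.7 -4.6]
push_f_in_lo [ 22.   15.6 -14. ]
push_f_out_lo [35.2 17.5 -4.1]
push_f_in_hi [15.5 13.1 19.3]
push_f_out_hi [30.  15.6 22.3]
elbow_lo [30.4 17.9 28.7]
elbow_out [44.9 20.2 36.8]
body_f_push [24.3 40.5 59.8]
body_f_mid [-16.3  33.7  51.4]
body_f_press [-56.9  26.9  43.1]
p_elbow [-57.1 -10.7  14.7]
```

Emit:
servo_tool([
  {"x": 10,"y": 10,"z": 0,"yaw": 10.6},
  {"x": 20,"y": 20,"z": 0,"yaw": 21.2},
  {"x": 30,"y": 30,"z": 0,"yaw": 31.8},
  {"x": 40,"y": 40,"z": 0,"yaw": 42.4},
  {"x": 50,"y": 50,"z": 0,"yaw": 53},
  {"x": 60,"y": 60,"z": 0,"yaw": 63.6},
  {"x": 70,"y": 70,"z": 0,"yaw": 74.2},
  {"x": 80,"y": 80,"z": 0,"yaw": 84.8},
  {"x": 90,"y": 90,"z": 0,"yaw": 95.4},
  {"x": 100,"y": 92,"z": 0,"yaw": 106},
  {"x": 104,"y": 92,"z": 0,"yaw": 116.6},
  {"x": 104,"y": 92,"z": 0,"yaw": 127.2},
])

```text
time: 5.08
ee_pos: [0.4549, -0.1864, 0.2514]
tcp_rot: [-168.5, 2.2, 107.2]
wrist_force: [-1.1, -0.1, -0.4]
opening: 0.042
```

```bash
python3 - <<'E'
from h import *
o=get_obs();print(o["q"],o["tcp_rot"],o["ee_pos"])
E
```

```text
[-17.78751943   4.52833506   8.60604746 102.32265762  -8.41399541
  55.79816102] [-168.45373726    2.24423352  107.24877237] [ 0.45490014 -0.18635857  0.25140016]
```

Emit:
servo_tool([
  {"yaw": 10.6},
  {"yaw": 21.2},
  {"yaw": 31.8},
  {"yaw": 42.4},
  {"yaw": 53},
  {"yaw": 63.6},
  {"yaw": 74.2},
  {"yaw": 84.8},
  {"yaw": 95.4},
  {"yaw": 106},
  {"yaw": 116.6},
  {"yaw": 127.2},
])

```text
schema error: expected keys x, y, z, yaw
```

Emit:
servo_tool([
  {"yaw": 10.6,"z": -20},
  {"yaw": 21.2,"z": -40},
  {"yaw": 31.8,"z": -60},
  {"yaw": 34.8,"z": -80},
  {"yaw": 34.8,"z": -90},
  {"yaw": 34.8,"z": -90},
])

```text
schema error: expected keys x, y, z, yaw
```

```bash
python3 - <<'E'
from g import *
o=get_obs();print(o["time"],o["q"],o["tcp_rot"],o["ee_pos"],o["wrist_force"])
pic,d=camera("wrist");cv2.imwrite("pics/w2.png",pic[:,:,::-1])
u,v,Tt,W=wristcloud(d,o)
far=Tt[:,2]>30;T=w2t(W[far],(*p,yw))*1000
k=(abs(T[:,0])<26)&(T[:,1]>-215)&(T[:,1]<-40)&(T[:,2]>70)&(T[:,2]<104);print("rack",k.sum(),np.percentile(T[k,1],[0,1,3]) if k.any() else 0)
k=(T[:,0]<-30)&(T[:,0]>-93)&(T[:,2]>46)&(T[:,2]<75);print("plate",np.percentile(T[k,1],[0,1,99]),np.percentile(T[k,0],[1,99]))
k=(abs(T[:,0])<60)&(T[:,1]>-240)&(T[:,1]<-185)&(T[:,2]>28)&(T[:,2]<38);print("deck",np.percentile(T[k,0],[1,99]),np.percentile(T[k,1],[1,99]),np.median(T[k,2]))
E
```

```text
5.075 [-17.78751943   4.52833506   8.60604746 102.32265762  -8.41399541
  55.79816102] [-168.45373726    2.24423352  107.24877237] [ 0.45490014 -0.18635857  0.25140016] [-1.07026295 -0.0867953  -0.3840872 ]
rack 3863 [-154.38343789 -153.73350598 -152.49294629]
plate [-209.41047871 -206.30606579  -13.86201074] [-92.22603515 -33.1504903 ]
deck [-27.08688129  30.66179207] [-224.13043978 -185.37222023] 35.268688675350155
```

View pics/w2.png

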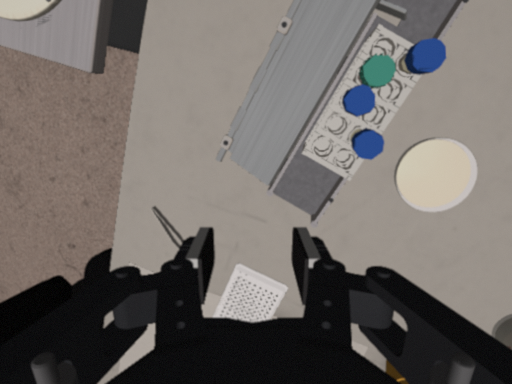

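Emit:
servo_tool([
  {"x": 0,"y": 0,"z": 0,"yaw": 10.6},
  {"x": 0,"y": 0,"z": 0,"yaw": 21.2},
  {"x": 0,"y": 0,"z": 0,"yaw": 31.8},
  {"x": 0,"y": 0,"z": 0,"yaw": 42.4},
  {"x": 0,"y": 0,"z": 0,"yaw": 53},
  {"x": 0,"y": 0,"z": 0,"yaw": 63.6},
  {"x": 0,"y": 0,"z": 0,"yaw": 74.2},
  {"x": 0,"y": 0,"z": 0,"yaw": 84.8},
  {"x": 0,"y": 0,"z": 0,"yaw": 95.4},
  {"x": 0,"y": 0,"z": 0,"yaw": 106},
  {"x": 0,"y": 0,"z": 0,"yaw": 116.6},
  {"x": 0,"y": 0,"z": 0,"yaw": 127.2},
])

```text
time: 6.62
ee_pos: [0.4545, -0.1861, 0.2518]
tcp_rot: [-168.5, 2.3, -124.9]
wrist_force: [0.5, 0.7, 0.5]
opening: 0.0422
```

Emit:
servo_tool([
  {"x": 0,"y": 0,"yaw": 10.6,"z": -20},
  {"x": 0,"y": 0,"yaw": 21.2,"z": -40},
  {"x": 0,"y": 0,"yaw": 31.8,"z": -60},
  {"x": 0,"y": 0,"yaw": 34.4,"z": -80},
  {"x": 0,"y": 0,"yaw": 34.4,"z": -90},
  {"x": 0,"y": 0,"yaw": 34.4,"z": -90},
])

```text
time: 7.38
ee_pos: [0.4542, -0.1859, 0.1614]
tcp_rot: [-168.6, 2.4, -90.6]
wrist_force: [0.5, 0.2, 0.2]
opening: 0.0422
```

```bash
python3 - <<'E'
from g import *
o=get_obs();print(o["time"],o["q"],o["tcp_rot"],o["ee_pos"],o["wrist_force"])
pic,d=camera("wrist");cv2.imwrite("pics/w3.png",pic[:,:,::-1])
t=w2t(o["ee_pos"][None],(*p,yw))[0]*1000
for k,v in pts(o["tcp_rot"]).items():print(k,(t+v).round(1))
pic,d=camera("side");cv2.imwrite("pics/s3.png",cv2.resize(pic[100:290,150:350],None,fx=3,fy=3)[:,:,::-1])
E
```

```text
7.375 [ -25.99569535  -13.27143786  -18.08713995   75.78829005    6.97430433
 -114.58328771] [-168.55291528    2.35087756  -90.60289899] [ 0.45418505 -0.18594945  0.16138382] [0.46936056 0.15172349 0.19790258]
press_tip [ -44.  -185.3  136.1]
press_in_r [ -41.9 -196.1  135.6]
press_in_f [ -46.  -174.5  136.5]
press_out [ -59.2 -188.4  142.5]
push_tip [  -1.5 -177.7  144.8]
push_out [  10.2 -176.   156.8]
push_f_in_lo [  -4.9 -167.3  147.4]
push_f_out_lo [   8.2 -165.2  157.2]
push_f_in_hi [ -11.3 -169.9  180.7]
push_f_out_hi [   3.1 -167.3  183.7]
elbow_lo [   3.5 -164.9  190. ]
elbow_out [  18.  -162.6  198.1]
body_f_push [  -2.8 -142.5  221.2]
body_f_mid [ -43.3 -149.7  212.9]
body_f_press [ -83.8 -156.9  204.6]
p_elbow [ -83.7 -194.4  176.1]
```

View pics/w3.png

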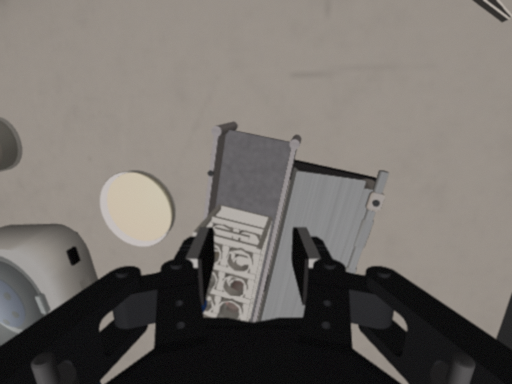

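View pics/s3.png

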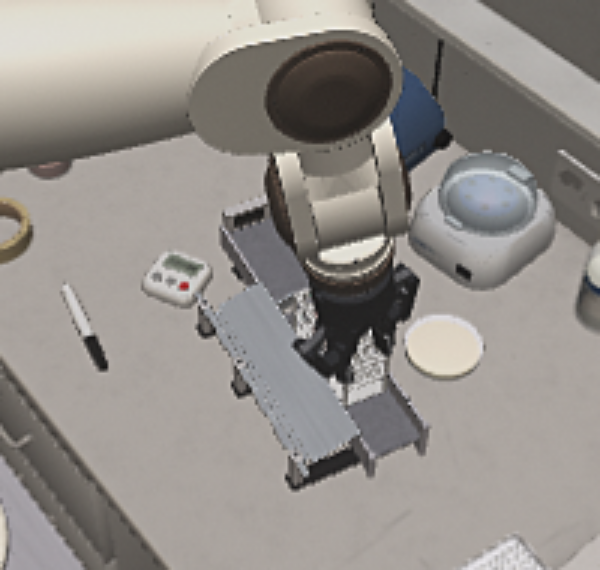

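Emit:
servo_tool([
  {"x": 0,"y": 0,"yaw": 0,"z": -20},
  {"x": 0,"y": 0,"yaw": 0,"z": -40},
  {"x": 0,"y": 0,"yaw": 0,"z": -55},
  {"x": 0,"y": 0,"yaw": 0,"z": -65},
  {"x": 0,"y": 0,"yaw": 0,"z": -70},
  {"x": 0,"y": 0,"yaw": 0,"z": -75},
  {"x": 0,"y": 0,"yaw": 0,"z": -80},
  {"x": 0,"y": 0,"yaw": 0,"z": -84},
  {"x": 0,"y": 0,"yaw": 0,"z": -87},
  {"x": 0,"y": 0,"yaw": 0,"z": -89},
  {"x": 0,"y": 0,"yaw": 0,"z": -89},
])

```text
time: 8.85
ee_pos: [0.4549, -0.1862, 0.0738]
tcp_rot: [-168.4, 2.3, -90.5]
wrist_force: [3.3, -0.2, 5.3]
opening: 0.0418
```

```bash
cat > look.py <<'E'
from g import *
import sys
n=sys.argv[1]
o=get_obs();print(o["time"],o["tcp_rot"],o["ee_pos"],o["wrist_force"],o["q"][5])
t=w2t(o["ee_pos"][None],(*p,yw))[0]*1000
for k,v in pts(o["tcp_rot"]).items():
    if k in("press_tip","push_tip","push_f_out_lo","elbow_lo","body_f_push"):print(k,(t+v).round(1))
ims=[]
for c in("side","top"):
    pic,d=camera(c);u,v,P=cloud(c,d);W=toworld(c,P);T=w2t(W,(*p,yw))*1000
    # plate fit
    k=(T[:,0]<-48)&(T[:,0]>-90)&(T[:,1]<20)&(T[:,1]>-205)&(T[:,2]>42)&(T[:,2]<72)&(abs(T[:,1]-(t[1]-5))>45)
    if k.sum()>50:
        for _ in range(3):
            a=np.polyfit(T[k,0],T[k,2],1);r=abs(np.polyval(a,T[:,0])-T[:,2])<3;k=k&r
        print(c,"hinge ang",round(.32-np.arctan(a[0]),3),k.sum())
    k=(abs(T[:,0])<26)&(T[:,2]>90)&(T[:,2]<100)&(T[:,1]>t[1]+25)&(T[:,1]<134);print(c,"rack lead y",np.percentile(T[k,1],[95,99,100]).round(1))
    b=(200,150,340,260) if c=="top" else (180,140,310,270)
    ims.append(cv2.resize(pic[b[1]:b[3],b[0]:b[2]],(400,400),interpolation=cv2.INTER_CUBIC))
cv2.imwrite(f"pics/{n}.png",np.hstack(ims)[:,:,::-1])
E
python3 look.py a1
```

```text
8.85 [-168.42093726    2.27889884  -90.53357634] [ 0.45493821 -0.18620695  0.07375752] [ 3.31118748 -0.24476028  5.32078232] -114.63701797079868
press_tip [ -43.1 -185.4   48.4]
push_tip [  -0.7 -177.8   57.2]
push_f_out_lo [   9.  -165.3   69.7]
elbow_lo [   4.2 -165.   102.5]
body_f_push [  -2.2 -142.5  133.6]
side hinge ang 0.299 385Traceback (most recent call last):
  File "look.py", line 17, in <module>
    k=(abs(T[:,0])<26)&(T[:,2]>90)&(T[:,2]<100)&(T[:,1]>t[1]+25)&(T[:,1]<134);print(c,"rack lead y",np.percentile(T[k,1],[95,99,100]).round(1))
                                                                                                    ~~~~~~~~~~~~~^^^^^^^^^^^^^^^^^^^^
    return _quantile_unchecked(
        a, q, axis, out, overwrite_input, method, keepdims, weights)
    return _ureduce(a,
                    func=_quantile_ureduce_func,
    ...<5 lines>...
                    overwrite_input=overwrite_input,
                    method=method)
    r = func(a, **kwargs)
    result = _quantile(arr,
                       quantiles=q,
    ...<2 lines>...
                       out=out,
                       weights=wgt)
    slices_having_nans = np.isnan(arr[-1, ...])
                                  ~~~^^^^^^^^^
IndexError: index -1 is out of bounds for axis 0 with size 0
```

```bash
sed -i 's/(T\[:,1\]<134);print(c,"rack lead y",np.percentile(T\[k,1\],\[95,99,100\]).round(1))/(T[:,1]<134);print(c,"rack lead y",np.percentile(T[k,1],[95,99,100]).round(1) if k.any() else None)/' look.py
```

Emit:
servo_tool([
  {"x": 0,"y": 0,"yaw": 0,"z": -2},
  {"x": 0,"y": 0,"yaw": 0,"z": -4},
  {"x": 0,"y": 0,"yaw": 0,"z": -5},
  {"x": 0,"y": 0,"yaw": 0,"z": -5},
])

```text
time: 9.4
ee_pos: [0.4551, -0.1862, 0.069]
tcp_rot: [-168.4, 2.3, -90.5]
wrist_force: [1.4, 0.1, 5.4]
opening: 0.0416
```

```bash
python3 look.py a1
```

```text
9.4 [-168.40085832    2.27684868  -90.5295171 ] [ 0.45505805 -0.1862205   0.06901618] [1.42162335 0.08810359 5.36463665] -114.63817927014621
press_tip [ -43.  -185.4   43.6]
push_tip [  -0.6 -177.8   52.5]
push_f_out_lo [   9.1 -165.3   64.9]
elbow_lo [   4.3 -165.    97.7]
body_f_push [  -2.1 -142.5  128.9]
side hinge ang 0.358 388
side rack lead y None
top hinge ang 0.367 455
top rack lead y [-35.  -32.6 -32.2]
```

View pics/a1.png

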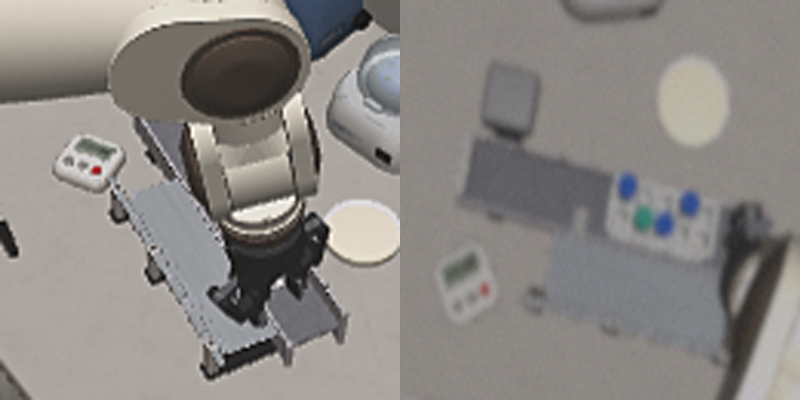

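Emit:
servo_tool([
  {"x": 0.6,"y": 3,"z": -0.5,"yaw": 0},
  {"x": 1.2,"y": 6,"z": -0.5,"yaw": 0},
  {"x": 1.8,"y": 9,"z": -0.5,"yaw": 0},
  {"x": 2.4,"y": 12,"z": -0.5,"yaw": 0},
  {"x": 3.2,"y": 16,"z": -0.5,"yaw": 0},
  {"x": 4,"y": 20,"z": -0.5,"yaw": 0},
  {"x": 5,"y": 25,"z": -0.5,"yaw": 0},
  {"x": 6,"y": 30,"z": -0.5,"yaw": 0},
  {"x": 7,"y": 35,"z": -0.5,"yaw": 0},
  {"x": 8,"y": 40,"z": -0.5,"yaw": 0},
])

```text
time: 10.75
ee_pos: [0.4628, -0.1468, 0.0688]
tcp_rot: [-168.4, 2.2, -90.6]
wrist_force: [-0.4, -4.0, 5.0]
opening: 0.042
```

```bash
python3 look.py a2
```

```text
10.75 [-168.4286364     2.1800421   -90.58403333] [ 0.46283014 -0.1467802   0.0687789 ] [-0.40112777 -4.01606014  5.02413214] -109.49978276368569
press_tip [ -43.  -145.3   43.4]
push_tip [  -0.6 -137.7   52.2]
push_f_out_lo [   9.1 -125.1   64.7]
elbow_lo [   4.3 -124.7   97.5]
body_f_push [  -2.1 -102.2  128.6]
side hinge ang 0.391 288
side rack lead y None
top hinge ang 0.369 332
top rack lead y [-6.7 -4.8 -4.2]
```

View pics/a2.png

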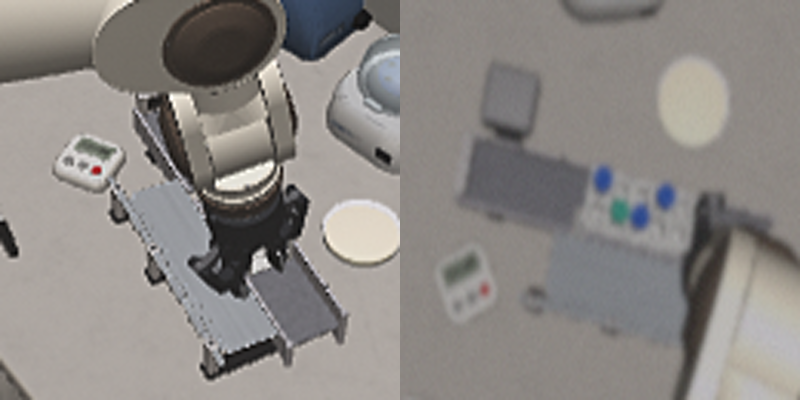

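Emit:
servo_tool([
  {"x": 1,"y": 5,"z": -0.4,"yaw": 0},
  {"x": 2,"y": 10,"z": -0.4,"yaw": 0},
  {"x": 3,"y": 15,"z": -0.4,"yaw": 0},
  {"x": 4,"y": 20,"z": -0.4,"yaw": 0},
  {"x": 5,"y": 25,"z": -0.4,"yaw": 0},
  {"x": 6,"y": 30,"z": -0.4,"yaw": 0},
  {"x": 7,"y": 35,"z": -0.4,"yaw": 0},
  {"x": 8,"y": 40,"z": -0.4,"yaw": 0},
  {"x": 9,"y": 45,"z": -0.4,"yaw": 0},
  {"x": 10,"y": 50,"z": -0.4,"yaw": 0},
  {"x": 11,"y": 55,"z": -0.4,"yaw": 0},
  {"x": 12,"y": 60,"z": -0.4,"yaw": 0},
])

```text
time: 12.35
ee_pos: [0.4747, -0.087, 0.0685]
tcp_rot: [-168.4, 2.1, -90.6]
wrist_force: [-1.0, -3.8, 7.3]
opening: 0.0421
```

```bash
python3 look.py a3
```

```text
12.35 [-168.44945148    2.10601866  -90.60243528] [ 0.47465934 -0.08702664  0.06854668] [-0.98712533 -3.84125204  7.2824311 ] -101.5724108305597
press_tip [-43.  -84.4  43.2]
push_tip [ -0.6 -76.8  52. ]
push_f_out_lo [  9.1 -64.2  64.4]
elbow_lo [  4.3 -63.8  97.2]
body_f_push [ -2.1 -41.2 128.3]
side hinge ang 0.381 315
side rack lead y None
top hinge ang 0.354 178
top rack lead y [53.6 55.7 56.4]
```

View pics/a3.png

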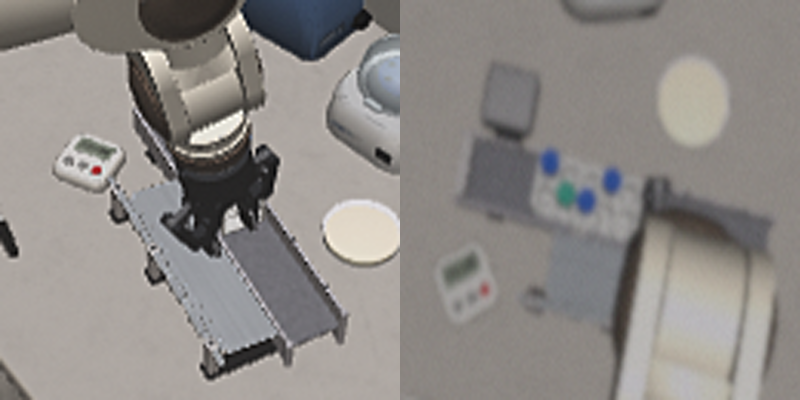

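Emit:
servo_tool([
  {"x": 1,"y": 5,"z": -0.3,"yaw": 0},
  {"x": 2,"y": 10,"z": -0.3,"yaw": 0},
  {"x": 3,"y": 15,"z": -0.3,"yaw": 0},
  {"x": 4,"y": 20,"z": -0.3,"yaw": 0},
  {"x": 5,"y": 25,"z": -0.3,"yaw": 0},
  {"x": 6,"y": 30,"z": -0.3,"yaw": 0},
  {"x": 7,"y": 35,"z": -0.3,"yaw": 0},
  {"x": 8,"y": 40,"z": -0.3,"yaw": 0},
  {"x": 9,"y": 45,"z": -0.3,"yaw": 0},
  {"x": 10,"y": 50,"z": -0.3,"yaw": 0},
  {"x": 11,"y": 55,"z": -0.3,"yaw": 0},
  {"x": 12,"y": 60,"z": -0.3,"yaw": 0},
])

```text
time: 13.95
ee_pos: [0.4865, -0.0273, 0.0683]
tcp_rot: [-168.5, 2.0, -90.6]
wrist_force: [-1.6, -5.6, 6.6]
opening: 0.042
```

```bash
python3 look.py a4
```

```text
13.95 [-168.47198663    2.02806213  -90.62430965] [ 0.48648879 -0.027312    0.06832945] [-1.61919495 -5.61907162  6.63172503] -93.61710312851551
press_tip [-43.  -23.5  43. ]
push_tip [ -0.6 -15.9  51.8]
push_f_out_lo [ 9.1 -3.4 64.2]
elbow_lo [ 4.3 -2.9 97. ]
body_f_push [ -2.   19.7 128. ]
side hinge ang 0.385 373
side rack lead y None
top hinge ang 0.401 129
top rack lead y [113.9 116.3 117.4]
```

View pics/a4.png

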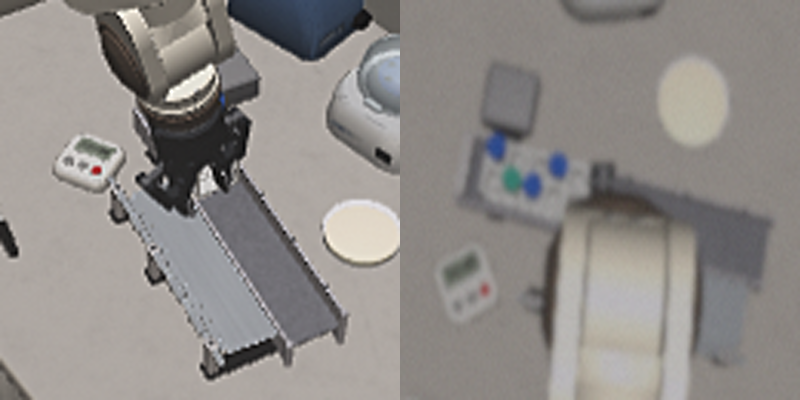

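Emit:
servo_tool([
  {"x": 0.6,"y": 3,"z": -0.2,"yaw": 0},
  {"x": 1.2,"y": 6,"z": -0.2,"yaw": 0},
  {"x": 1.8,"y": 9,"z": -0.2,"yaw": 0},
  {"x": 2.4,"y": 12,"z": -0.2,"yaw": 0},
  {"x": 2.8,"y": 14,"z": -0.2,"yaw": 0},
  {"x": 3.2,"y": 16,"z": -0.2,"yaw": 0},
])

```text
time: 14.8
ee_pos: [0.4895, -0.0116, 0.0682]
tcp_rot: [-168.5, 2.0, -90.6]
wrist_force: [-0.9, -5.4, 5.7]
opening: 0.042
```

Emit:
servo_tool([
  {"x": 0.2,"y": 1,"z": -0.2,"yaw": 0},
  {"x": 0.4,"y": 2,"z": -0.2,"yaw": 0},
])

```text
time: 15.05
ee_pos: [0.4897, -0.0104, 0.0682]
tcp_rot: [-168.5, 1.8, -90.7]
wrist_force: [0.5, -4.6, 6.3]
opening: 0.0423
```

```bash
python3 look.py a5
```

```text
15.05 [-168.51898634    1.84983041  -90.69735485] [ 0.48968215 -0.01040101  0.06817877] [ 0.45068591 -4.55171201  6.31652457] -91.27026343105658
press_tip [-43.2  -6.4  42.8]
push_tip [-0.7  1.2 51.6]
push_f_out_lo [ 9.  13.8 63.9]
elbow_lo [ 4.2 14.4 96.7]
body_f_push [ -2.1  37.1 127.7]
side hinge ang 0.378 391
side rack lead y None
top hinge ang 0.42 193
top rack lead y [130.  132.8 133.5]
```

Emit:
servo_tool([
  {"x": 0.3,"y": 1.5,"z": 0,"yaw": 0},
  {"x": 0.5,"y": 2.5,"z": 0,"yaw": 0},
  {"x": 0.5,"y": 2.5,"z": 0,"yaw": 0},
])

```text
time: 15.52
ee_pos: [0.4899, -0.0085, 0.0682]
tcp_rot: [-168.5, 1.8, -90.7]
wrist_force: [0.2, -4.5, 7.3]
opening: 0.042
```

```bash
python3 look.py a6
```

```text
15.525 [-168.5469891     1.75698205  -90.74462211] [ 0.48992942 -0.00854818  0.0682463 ] [ 0.19533214 -4.54382153  7.30152222] -90.94498728746883
press_tip [-43.3  -4.5  42.9]
push_tip [-0.9  3.  51.6]
push_f_out_lo [ 8.9 15.6 64. ]
elbow_lo [ 4.1 16.3 96.8]
body_f_push [ -2.2  39.1 127.7]
side hinge ang 0.382 400
side rack lead y None
top hinge ang 0.384 207
top rack lead y [130.4 133.3 133.8]
```

View pics/a6.png

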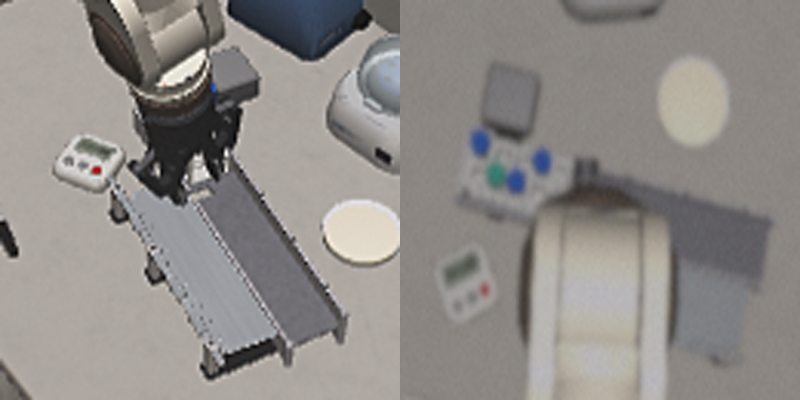

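Emit:
servo_tool([
  {"x": 0.3,"y": 1.5,"z": 0,"yaw": 0},
  {"x": 0.6,"y": 3,"z": 0,"yaw": 0},
  {"x": 0.6,"y": 3,"z": 0,"yaw": 0},
])

```text
time: 16.0
ee_pos: [0.4903, -0.0079, 0.0686]
tcp_rot: [-168.6, 1.5, -90.9]
wrist_force: [-2.0, -15.2, 8.7]
opening: 0.0418
```

```bash
sed -i 's/<134)/<160)/' look.py; python3 look.py a7; python3 - <<'E'
from g import *
f=np.load("top0.npz")
d=camera("top")[1];u,v,P=cloud("top",d);T=w2t(toworld("top",P),(*p,yw))*1000
for nm,dd in(("start",f["d"]),("now",d)):
    u,v,P=cloud("top",dd);T=w2t(toworld("top",P),(*p,yw))*1000
    k=(abs(T[:,0])<26)&(T[:,2]>84)&(T[:,2]<100)&(T[:,1]<160);print(nm,np.percentile(T[k,1],[99,100]))
    k=(T[:,0]<24)&(T[:,0]>-30)&(T[:,2]>138)&(T[:,2]<150)&(T[:,1]>-140)&(T[:,1]<130)&(f["d"][v,u]>0)
    Q=T[k]
    if nm=="start":c=Q[Q[:,1]>-58]
    else:c=Q[Q[:,1]>95]
    print("lead cap",c.mean(0),len(c))
E
```

```text
16.0 [-168.56134749    1.45953456  -90.9491577 ] [ 0.49031141 -0.0079278   0.06859396] [ -1.97203151 -15.179546     8.66422326] -90.52710551907795
press_tip [-43.1  -3.9  43.3]
push_tip [-0.6  3.5 52. ]
push_f_out_lo [ 9.2 16.2 64.3]
elbow_lo [ 4.4 17.  97. ]
body_f_push [ -1.8  40.  127.9]
side hinge ang 0.387 402
side rack lead y None
top hinge ang 0.383 216
top rack lead y [132.9 135.4 136.4]
start [-32.4401328  -31.83875437]
lead cap [ 10.56094681 -46.17881243 143.21946966] 39
now [135.39385687 136.51747915]
lead cap [  3.02876535 112.75344926 143.03332218] 62
```

Emit:
servo_tool([
  {"x": -0.6,"y": -3,"z": 0,"yaw": 0},
  {"x": -1.4,"y": -7,"z": 0,"yaw": 0},
  {"x": -2.4,"y": -12,"z": 0,"yaw": 0},
  {"x": -3.6,"y": -18,"z": 0,"yaw": 0},
  {"x": -4.8,"y": -24,"z": 0,"yaw": 0},
  {"x": -6,"y": -30,"z": 0,"yaw": 0},
  {"x": -7,"y": -35,"z": 0,"yaw": 0},
  {"x": -7,"y": -35,"z": 0,"yaw": 0},
])

```text
time: 17.15
ee_pos: [0.4832, -0.043, 0.0688]
tcp_rot: [-168.6, 1.5, -91.0]
wrist_force: [0.4, 0.4, 6.1]
opening: 0.0416
```

```bash
python3 look.py a8
```

```text
17.15 [-168.55939486    1.49839382  -90.96435275] [ 0.48324558 -0.04297187  0.06875368] [0.37586131 0.36821704 6.06922144] -95.09865526183492
press_tip [-43.2 -39.7  43.4]
push_tip [ -0.7 -32.2  52.1]
push_f_out_lo [  9.1 -19.6  64.4]
elbow_lo [  4.3 -18.8  97.2]
body_f_push [ -1.9   4.2 128. ]
side hinge ang 0.392 331
side rack lead y None
top hinge ang 0.369 110
top rack lead y [131.  135.  135.8]
```

View pics/a8.png

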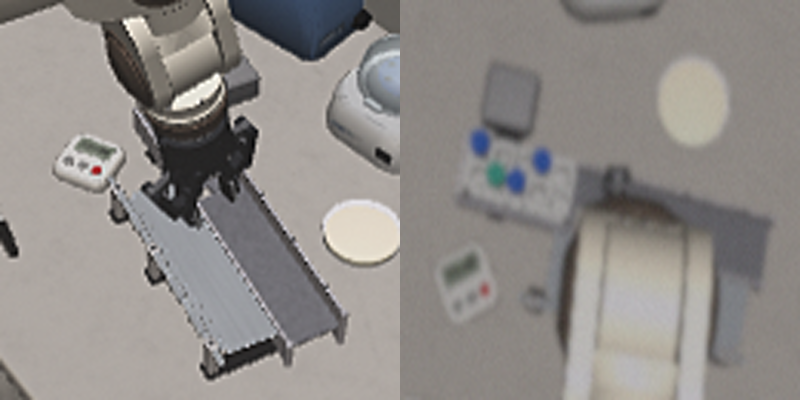

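Emit:
servo_tool([
  {"x": 0,"y": 0,"z": 3,"yaw": 0},
  {"x": 0,"y": 0,"z": 7,"yaw": 0},
  {"x": 0,"y": 0,"z": 11,"yaw": 0},
  {"x": 0,"y": 0,"z": 15,"yaw": 0},
  {"x": 0,"y": 0,"z": 20,"yaw": 0},
  {"x": 0,"y": 0,"z": 30,"yaw": 0},
  {"x": 0,"y": 0,"z": 50,"yaw": 0},
  {"x": 0,"y": 0,"z": 80,"yaw": 0},
  {"x": 0,"y": 0,"z": 110,"yaw": 0},
  {"x": -15,"y": -40,"z": 140,"yaw": 0},
  {"x": -30,"y": -90,"z": 160,"yaw": 0},
  {"x": -50,"y": -140,"z": 160,"yaw": 0},
])

```text
time: 18.75
ee_pos: [0.4335, -0.1845, 0.2312]
tcp_rot: [-168.4, 1.4, -90.9]
wrist_force: [-0.0, -0.1, -0.9]
opening: 0.0422
```

```bash
python3 look.py a9;python3 - <<'E'
from g import *
o=get_obs()
for n in("top","side"):
    d=camera(n)[1];u,v,P=cloud(n,d);T=w2t(toworld(n,P),(*p,yw))*1000
    k=(abs(T[:,0])<28)&(T[:,2]>84)&(T[:,2]<100)&(T[:,1]<137)&(T[:,1]>-20);
    if k.any():print(n,"rack y",np.percentile(T[k,1],[0,1,99,100]),"x",np.percentile(T[k,0],[1,99]))
    k=(T[:,0]<-8)&(T[:,0]>-28)&(T[:,2]>45)&(T[:,2]<65)&(T[:,1]<8)&(T[:,1]>-15);print("blade",k.sum(),T[k].mean(0) if k.any() else 0,T[k,2].max() if k.any() else 0)
E
```

```text
18.75 [-168.36454854    1.38144884  -90.89538482] [ 0.43348748 -0.18450283  0.23118116] [-0.04239993 -0.07295118 -0.91585698] -114.95103645581094
press_tip [ -64.4 -188.2  205.8]
push_tip [ -22.  -180.7  214.7]
push_f_out_lo [ -12.3 -168.1  227. ]
elbow_lo [ -17.2 -167.2  259.7]
body_f_push [ -23.5 -144.2  290.5]
side hinge ang -0.007 463
side rack lead y [129.9 133.7 135.4]
top hinge ang -0.002 475
top rack lead y [131.3 134.9 135.6]
top rack y [ 12.76210576  13.78254484 134.88943455 135.63221076] x [-25.74842871  26.50193741]
blade 7 [-17.5134013   -1.05444719  56.80481923] 59.54271488057932
side rack y [ 12.16857573  13.69548289 131.40341604 135.20588325] x [-23.40268395  13.04076961]
blade 4 [-14.54034321  -1.22395388  57.55603365] 61.95763028601028
```

View pics/a9.png

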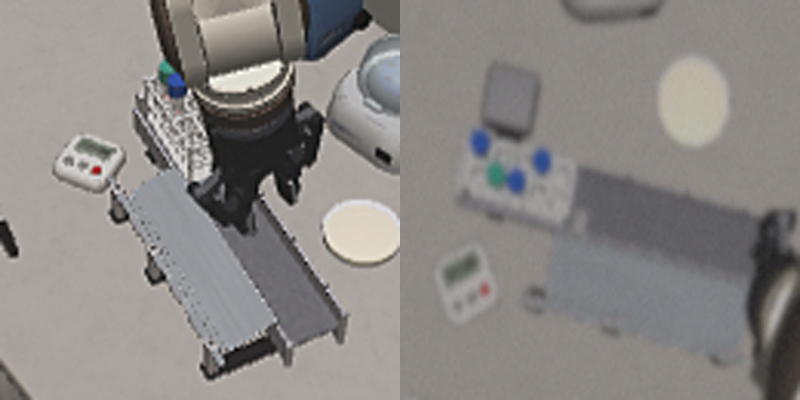

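```bash
python3 -c "
from workcell import *
print(job_done(),get_obs()['time'])"
```

```text
the job is handed in; nothing more can be done
the job is handed in; nothing more can be done
```

The rack is loaded in the reading bay and the gate has closed behind it. I handed the job in at about 18.8 s.

**What I did:**
- I pressed the plate down with one fingertip to about 0.36–0.39 rad while the rack was still ahead of the gate.
- Holding it there, I pushed the rack along the lane with the other finger until the push force rose to 15 N against the end stop.
- I backed off 35 mm with the plate still held down, then lifted clear.

**Last checks:**
- **Rack:** it spans about y = 12 to 136 mm in the track frame, so its middle is at about 74 mm. It is centred across the lane to within about 0.5 mm.
- **Gate:** the hinge angle reads about 0 rad, with the blade standing up behind the rack.
- **Robot and other objects:** there is no contact force on the arm. The timer and dish look unmoved in the pictures. I did not look at the cup or microplate at the end, but the arm never went near them after the approach.

**What went wrong or disagreed:**
- **Joint at its limit:** on the way in I turned the wrong way and drove joint 6 to 179.94° (limit 180°). That left the tool tilted about 11.5°. I kept the tilt because it lowered the pressing finger and raised the pushing one.
- **Measurement spread:** the camera fits of the track disagreed by up to about 6 mm along the lane. I settled the position using the plate edges and the contact with the stop. The hinge readings also varied by about 0.04 rad between cameras, but every one taken during the push was 0.35 rad or more.

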